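# Hold the scoop over the sanitising lamp

## Task

Switch on the lamp in the aluminium tray on top of the orange drawers by flipping its toggle fully over, away from the robot, and leave it on. Then pick up the white slotted scoop by its handle and carry it, clear of everything standing about, to the lamp. Finish still holding it there, motionless, with its slotted head level, centred over the lamp and lined up lengthwise with the tray, hovering about 3 cm above the lamp; the scoop must never touch the tray, the lamp or the drawers, and all the other things and the half-open drawer stay as they are.

Things in the scene. Friction and masses are not known exactly. Their poses are not given: they have to be found in the camera images.
- tray: Aluminium tray, 190 (x) by 130 mm (y), rim 18 mm high, fixed on top of the drawers, holding a flat white lamp panel 160 x 100 mm. Against its +y side a grey switch block, 70 (x) by 46 (y) mm, 30 mm high, centred 90 mm from the tray's centre. Origin: centre of the tray's underside; x lengthwise, away from the robot at yaw 0 (yaw within 0.4 rad), z up.
- lamp (a point): Centre of the lamp panel's top face, 15 mm above the tray's underside and 3 mm below the tray's rim; axes as the tray.
- toggle (a joint): Steel toggle on the switch block, hinged about the tray's y axis 90 mm to +y of the tray's centre, 32 mm above the tray's underside. 0 = off, leaning 0.5 rad to the tray's -x; 1.0 = fully on, leaning 0.5 rad to +x. Top-heavy with little friction: past 0.55 rad it falls on by itself and stays; under 1 N at the tip.
- toggle_tip (a point): Top end of the toggle, 56 mm from its hinge; the upper 26 mm is a paddle 20 mm wide in the tray's y and 10 mm thick. Pushing the paddle about 40 mm to the tray's +x tips it over.
- scoop: White slotted scoop, 270 mm long, 0.13 kg, lying level, handle towards the robot. Origin: underside, below the grip; x handle to head, z up. Handle 18 mm wide, x -115 to +50 mm, 16 to 32 mm above the underside, small foot at its end. Head: slotted floor x 50 to 155 mm, 80 mm wide, side walls 26 mm, back wall (x 51 mm) 34 mm high. Balances about 8 mm from the origin towards the head.
- scoop_head (a point): Centre of the head's slotted underside, 102.5 mm from the scoop's origin along +x, at underside level.
- scoop_grip (a point): Middle of the handle's thickness, right above the origin by 24 mm: where to grip, fingers closing across the handle.
- drawers: Bright orange plastic drawer unit, 240 mm deep (x), 300 mm wide (y), 180 mm high, fixed; origin at the centre of its underside, front towards the robot.
- drawers_drawer0_handle (a point): Handle of the upper drawer, which stands out 80 to 120 mm from the front of the orange unit; it slides freely and must be left alone.
- brush: Grey hard silicone brush, 185 mm long and 28 mm high, lying beside the scoop; origin on its underside, x from handle to head. Scoop and brush may change places. Leave alone.
- pail: Closed dark grey pail, 150 mm across, 161 mm high with its lid knob; origin at the centre of its underside. Leave alone.
- jar: Jar with metal cap, 56 mm across and 100 mm high, between the scoop's place and the drawers; origin at the centre of its underside. Leave alone.
- spray: Plain bottle, 60 mm across, 190 mm high, at the left. Leave alone.
- dish: White ceramic bowl, 130 mm across, 45 mm high, to the left. Leave alone.
- tin: Flat steel tin, 76 mm across, 28 mm high, at the right. Leave alone.

How it is judged:
By the outcome, as a careful person would: the job done as asked, in the order asked, and still so for the second after the job is handed in, while the arm keeps its last pose, push and grip.
It also fails if it takes over 54 s, if anything falls off the work surface, if the arm or the gripper's body presses on something with over 40 N, if the wrist force passes 120 N, or if a joint passes its speed limit or range.

## Robot

A 7-joint arm with a two-finger parallel gripper is mounted at the origin on the work surface. World frame = base frame: x ahead of the robot, y to its left, z up, the work surface at z = 0. Lengths are in m, angles in rad, forces in N, time in s.
With the tool pointing down it reaches from about 0.4 to 0.85 m from the base axis. Payload 10.4 kg.
Tool frame: the origin (TCP) lies at the very end of the fingers, on their centre line; the grasp point (between the pads) lies 19 mm behind it (manip.grip_point_offset is the distance from the TCP to the grasp point, in m); z points along the fingers, y is the line along which they close (so a half turn about z gives the same grasp; the last joint's range is limited). The gripper opens to 85 mm and grips with 20 to 120 N. Pads are 22 mm wide; open, the fingers measure 114 mm over their backs; the gripper's body (76 mm by 85 mm) begins 54 mm behind the grasp point. The pads swing forward as they close: fully open they stand 13 mm farther back than shut.
Start: joints at [-1.173, 0.332, -0.065, 1.46, 0.022, 1.35, -0.088], TCP at [0.255, 0.571, 0.231] pointing down, gripper open.
Joint ranges: [-2.6, 2.6], [-0.5, 2.12], [-1.47, 1.34], [0.16, 2.42], [-1.27, 4.41], [0.06, 2.06], [-2.6, 2.6]. Speed limits (rad/s): [2.22, 2.22, 2.79, 2.79, 3.14, 3.14, 3.14].

## Interface

Orientations are given as a unit quaternion [x, y, z, w].
In Python, from workcell import manip gives the robot as it stands. The module is installed in compiled form; this text tells all that it offers.
- The arm moves only by the tool step_arm, never from a script. Its argument "moves" is a list of rows, each a list of 7 numbers: the closure, from 0 (fully open) to 1 (shut), then the shift along the world's x, y, z in mm, then the turn, a rotation vector about the world's x, y, z in rad. In form: [[grip, tx, ty, tz, ax, ay, az], ...]. A call has 1 to 10 rows; each row is the pose to reach, as a shift and turn from the pose commanded when the call began; what a row does not reach only later rows make up. A row lasts 1/10 s, in which the tool goes at most 50 mm and 8.59 degrees, less where a joint would pass 70% of its speed; a pose out of reach is approached as far as the arm can. A call with a gripper value outside its range is refused whole. The fingers move at their own pace and stop on an object; "grip_force" is the grip in N (left out, the last holds). Time passes only in rows, so rows that repeat a pose let the fingers close. It gives the time, the measured TCP pose, the force, the opening and the grip force at its end, in the units of the state.
- manip.get_obs(): the state, without advancing time (a new reading comes with each control period).
- manip.camera(name): name is "side" or "top" or "wrist"; returns a dict with "image" (400x640x3 uint8, blue, green, red), "K" (3x3 intrinsics, pixels), "rvec" (rotation vector, rad) and "tvec" (3), from world to camera coordinates, as OpenCV has them; the wrist camera has in their place "mount" (4x4, takes a point from camera to tool coordinates, whose origin is the TCP and whose axes are the flange's). Camera axes: x right, y down, z forward; pixel columns grow to the right and rows downward; lengths in m; the calibration is good to about 2 mm. A picture is of the moment at which its call begins: read the wrist's pose just before it. There is no depth.
- manip.hand_in(): hands the job in; it is judged then, once.
The state is a dict: "clock": time; "joint_pos": joint angles; "joint_velocities": joint speeds; "tau": joint torques, N m; "position": TCP position; "ee_rot": TCP orientation; "ft_force": force on the tool from outside, world axes, zero at the start; "torque": the same for the moment, N m; "grip_width": opening from 0.0 (shut) to 1.0 (fully open); "grasp_force": force on a finger pad.
Only numpy, scipy, OpenCV 4.12 (cv2) and the standard library are available. Lean on these libraries where they do the work, as an engineer would, in place of code of your own. Each camera call takes 0.05 s, during which the arm holds its last target. There are 200 camera calls.

## Working session

There is one attempt and no reset: what is moved stays moved. The work goes in short steps, Python scripts to look and compute and a tool call to move; the robot and the scene stay as the last step left them, time stands still between calls to the robot, and variables do not carry over. Pictures are saved under pics/ and viewed, at most 10 in all, crops included, and the job is handed in when it is done.

Besides the shell and the picture viewer there is one more tool, called as name(argument=value, ...) on one line, values as JSON. step_arm: Moves the arm, as the interface text tells. Its arguments: {"type":"object","properties":{"moves":{"type":"array","items":{"type":"array","items":{"type":"number"}}},"grip_force":{"type":"number"}},"required":["moves"]}

```bash
mkdir -p pics; python3 - <<'E'
from workcell import manip
import cv2,numpy as np,pickle
o=manip.get_obs();print(o['clock'],o['position'],o['ee_rot'],manip.grip_point_offset)
d={}
for n in ('top','side'):
    c=manip.camera(n);d[n]=c;cv2.imwrite(f'pics/{n}0.png',c['image'])
    R=cv2.Rodrigues(np.array(c['rvec']))[0];print(n,-R.T@np.array(c['tvec']).ravel(),R.tolist(),np.array(c['K']).tolist())
pickle.dump(d,open('cams.pkl','wb'))
E
```

```text
0.0 [0.25515131 0.57013475 0.23050937] [ 2.08841567e-01  9.77949240e-01 -6.85712876e-04 -1.20769863e-04] 0.0187
top [ 0.5081659  -0.02538544  1.6035568 ] [[-0.030386940182947852, -0.9994077332643544, 0.01614981602752374], [-0.9972728616505607, 0.029226925370435475, -0.06776891801329249], [0.06725677126965983, -0.018165063302831692, -0.9975703269412062]] [[455.4601918401032, 0.0, 317.46418750780316], [0.0, 455.4601918401032, 201.07829052200177], [0.0, 0.0, 1.0]]
side [ 0.42601341 -0.99572792  1.14122127] [[0.9836280436778435, -0.18018825287590207, -0.0028399323986708566], [-0.13091183733813344, -0.7036259196564787, -0.6984072279353419], [0.12384652815179414, 0.687344716072732, -0.715694962083458]] [[404.5407547856785, 0.0, 318.1155541158641], [0.0, 404.5407547856785, 202.85097486065996], [0.0, 0.0, 1.0]]
```

View pics/top0.png

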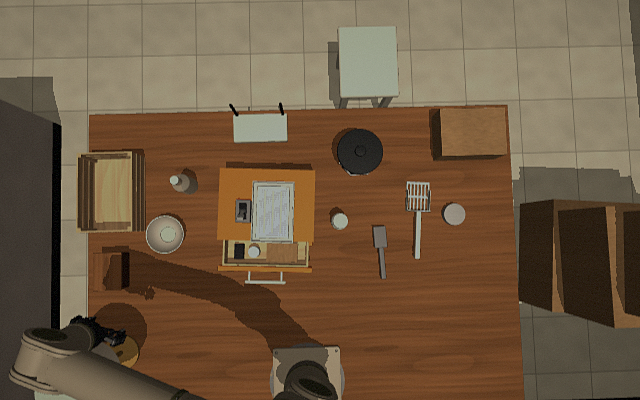

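View pics/side0.png

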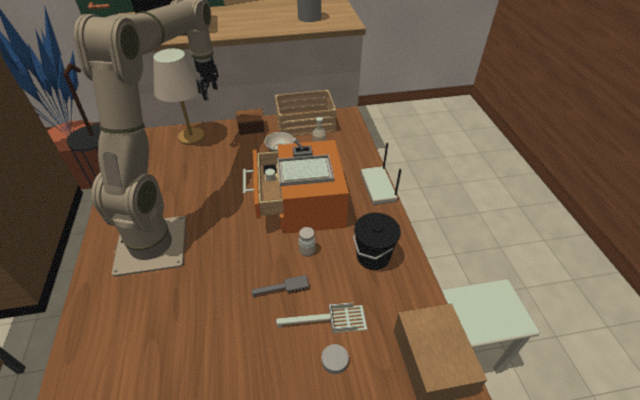

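Top view: tray centred near (272,211), switch block (243,210), scoop from (417,258) to head (418,195), brush (380,250), jar (340,219), pail (360,152).

```bash
cat > h.py <<'E'
import cv2,numpy as np,pickle
def ray(c,uv,z):
    R=cv2.Rodrigues(np.array(c['rvec']))[0];C=-R.T@np.array(c['tvec']).ravel()
    d=R.T@np.linalg.inv(c['K'])@np.array([uv[0],uv[1],1.]);return C+d*(z-C[2])/d[2]
def blob(img,x0,x1,y0,y1,smax,vmin,vmax=256):
    h=cv2.cvtColor(img,cv2.COLOR_BGR2HSV)
    m=np.zeros(img.shape[:2],np.uint8);r=h[y0:y1,x0:x1]
    m[y0:y1,x0:x1]=((r[...,1]<smax)&(r[...,2]>vmin)&(r[...,2]<vmax))*255
    cs=cv2.findContours(m,cv2.RETR_EXTERNAL,cv2.CHAIN_APPROX_NONE)[0]
    return max(cs,key=cv2.contourArea),m
E
python3 - <<'E'
from h import *
d=pickle.load(open('cams.pkl','rb'));c=d['top'];im=c['image']
def rect(ct,z,name):
    P=np.array([ray(c,p[0],z)[:2]*1000 for p in ct],np.float32)
    r=cv2.minAreaRect(P);b=cv2.boxPoints(r);print(name,np.round(r[0],1),np.round(r[1],1),r[2]);return P
t,_=blob(im,248,302,170,250,90,90);rect(t,.198,'tray')
t,_=blob(im,233,251,190,230,110,20);rect(t,.21,'block')
s,m=blob(im,398,440,170,270,80,110);P=rect(s,.028,'scoop')
# handle axis: pixels rows 218-255 centroid
pts=[]
for v in range(220,256,3):
    u=np.nonzero(m[v])[0];pts.append(ray(c,(u.mean(),v),.032)[:2]*1000)
pts=np.array(pts);l=cv2.fitLine(pts.astype(np.float32),cv2.DIST_L2,0,.01,.01).ravel();print('handle',l)
for v in (176,180,190,205,212,214,216,255,257,259,261): 
    u=np.nonzero(m[v])[0]
    if len(u):print(v,u.min(),u.max(),ray(c,(u.min(),v),.028)[:2],ray(c,(u.max(),v),.028)[:2])
for n,(uv,z) in dict(jar=((341,216),.1),pail=((360,152),.16),spray=((175,180),.19),dish=((165,234),.045)).items():print(n,ray(c,uv,z))
big=np.hstack([cv2.resize(im[165:295,210:320],None,fx=4,fy=4,interpolation=cv2.INTER_CUBIC),cv2.resize(im[165:295,360:450],None,fx=4,fy=4,interpolation=cv2.INTER_CUBIC)]);cv2.imwrite('pics/crop.png',big)
E
```

```text
tray [574.6  89.7] [130.5 191.5] 86.8750228881836
block [579.4 178.9] [45.  69.1] 84.88465118408203
scoop [ 540.8 -399. ] [ 80.5 267.1] 87.3037109375
handle [ 9.9661934e-01 -8.2157515e-02  4.8150964e+02 -3.9602698e+02]
190 408 430 [ 0.64382288 -0.37064366] [ 0.64159819 -0.44759257]
205 410 424 [ 0.59130276 -0.37531942] [ 0.58986432 -0.42416885]
212 417 420 [ 0.56624358 -0.39863563] [ 0.56593303 -0.40909342]
214 417 420 [ 0.55929861 -0.39832108] [ 0.55898741 -0.40877571]
216 416 420 [ 0.55246172 -0.39452339] [ 0.55204593 -0.40845819]
255 415 419 [ 0.41805183 -0.38498834] [ 0.41761945 -0.39884059]
257 415 419 [ 0.41119567 -0.38467987] [ 0.41076244 -0.39852796]
jar [ 0.55785627 -0.12901611  0.1       ]
pail [ 0.75910573 -0.19277064  0.16      ]
spray [0.68200188 0.3891255  0.19      ]
dish [0.51642905 0.46713141 0.045     ]
```

View pics/crop.png

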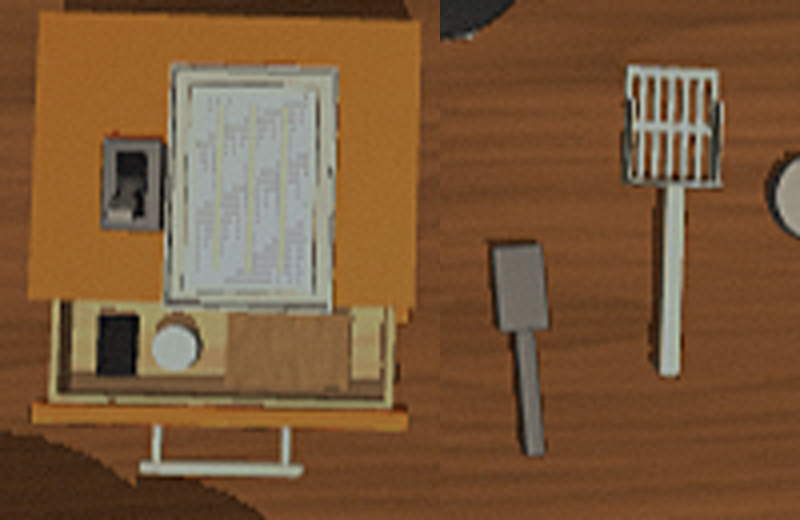

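Crop: the toggle leans towards the robot (off). Tray centre is at (0.575, 0.090) with yaw about -3.1°, and the block position agrees. I'm moving to just before the toggle with the fingers shut.

step_arm(moves=[[1, 27, -41, 20, 0, 0, 0.1], [1, 54, -82, 40, 0, 0, 0.2], [1, 81, -123, 60, 0, 0, 0.3], [1, 108, -164, 70, 0, 0, 0.367], [1, 135, -205, 70, 0, 0, 0.367], [1, 162, -246, 70, 0, 0, 0.367], [1, 189, -287, 70, 0, 0, 0.367], [1, 216, -328, 70, 0, 0, 0.367], [1, 243, -369, 70, 0, 0, 0.367], [1, 254.5, -386.7, 70, 0, 0, 0.367]], grip_force=60)

```text
clock: 1.1
position: [0.5117, 0.179, 0.3012]
ee_rot: [0.03, 1.0, -0.001, 0.0]
ft_force: [0.4, -0.6, -0.2]
grip_width: 0.0
grasp_force: 0.0
```

step_arm(moves=[[1, 0, 0, 0, 0, 0, 0], [1, 0, 0, -25, 0, 0, 0], [1, 0, 0, -50, 0, 0, 0], [1, 0, 0, -55.5, 0, 0, 0], [1, 0, 0, -55.5, 0, 0, 0]])

```text
clock: 1.6
position: [0.509, 0.1843, 0.2453]
ee_rot: [0.026, 1.0, -0.0, -0.001]
ft_force: [0.4, -0.1, 0.9]
grip_width: 0.001
grasp_force: 0.0
```

```bash
python3 - <<'E'
from h import *
from workcell import manip
o=manip.get_obs();print(o['clock'],o['position'],o['ee_rot'])
a=manip.camera('top')['image'];b=manip.camera('side')['image']
f=lambda i:cv2.resize(i,(400,400),interpolation=cv2.INTER_CUBIC)
cv2.imwrite('pics/pre.png',np.hstack([f(a[160:260,200:300]),f(b[110:210,250:350])]))
E
```

```text
1.6 [0.50902478 0.18433022 0.24526459] [ 2.63999664e-02  9.99651021e-01 -3.33766865e-04 -8.75757438e-04]
```

View pics/pre.png

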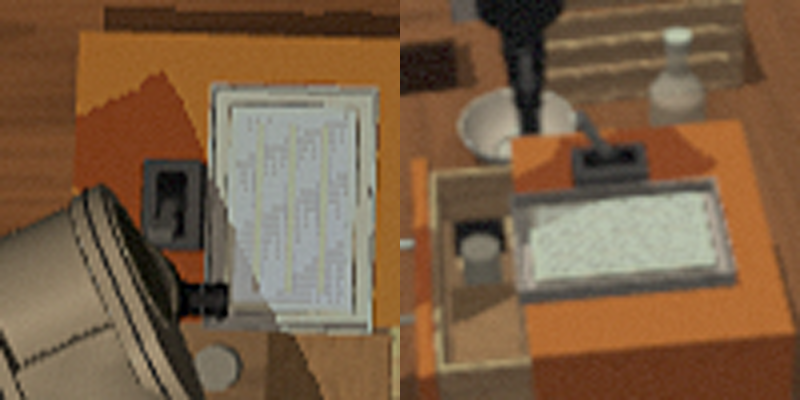

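The fingertip is on the robot side of the leaning toggle and at paddle height. Pushing.

step_arm(moves=[[1, 12, -0.7, 0, 0, 0, 0], [1, 24, -1.3, 0, 0, 0, 0], [1, 34, -1.9, 0, 0, 0, 0], [1, 44, -2.4, 0, 0, 0, 0], [1, 54, -2.9, 0, 0, 0, 0], [1, 62, -3.4, 0, 0, 0, 0], [1, 68, -3.7, 0, 0, 0, 0], [1, 70, -3.8, 0, 0, 0, 0], [1, 70, -3.8, 0, 0, 0, 0]])

```text
clock: 2.6
position: [0.5799, 0.18, 0.2457]
ee_rot: [0.027, 1.0, 0.0, -0.0]
ft_force: [0.4, 0.3, -0.2]
grip_width: 0.001
grasp_force: 0.0
```

step_arm(moves=[[1, -25, 1.4, 0, 0, 0, 0], [1, -70, 3.8, 0, 0, 0, 0], [1, -70, 3.8, 60, 0, 0, 0], [1, -80, -40, 80, 0, 0, 0], [1, -85, -90, 80, 0, 0, 0], [1, -85, -135, 80, 0, 0, 0], [1, -85, -180, 80, 0, 0, 0], [1, -85, -225, 80, 0, 0, 0], [1, -85, -270, 80, 0, 0, 0]])

```text
clock: 3.5
position: [0.4942, -0.0916, 0.3262]
ee_rot: [0.027, 1.0, 0.0, 0.0]
ft_force: [1.5, -1.0, 0.3]
grip_width: 0.0
grasp_force: 0.0
```

```bash
python3 - <<'E'
from h import *
from workcell import manip
o=manip.get_obs();print(o['clock'],o['position'],o['ee_rot'])
a=manip.camera('top')['image'];b=manip.camera('side')['image']
f=lambda i:cv2.resize(i,(400,400),interpolation=cv2.INTER_CUBIC)
cv2.imwrite('pics/post.png',np.hstack([f(a[160:260,210:310]),f(b[110:210,250:350])]))
E
```

```text
3.5 [ 0.49418117 -0.09159578  0.32624588] [2.66643768e-02 9.99644242e-01 4.10848339e-04 4.81225263e-04]
```

View pics/post.png

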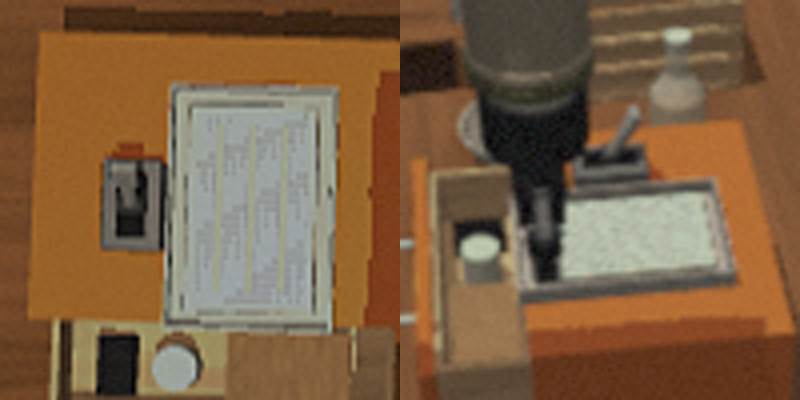

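The toggle now leans away from the robot (side crop (628,120)), so the lamp is on. Next I go above the scoop's grip with the fingers open.

step_arm(moves=[[0, 4, -45, 0, 0, 0, 0], [0, 8, -90, 0, 0, 0, 0], [0, 12, -135, 0, 0, 0, 0], [0, 16, -180, 0, 0, 0, 0], [0, 20, -225, 0, 0, 0, 0], [0, 24, -270, -10, 0, 0, 0], [0, 28, -306, -40, 0, 0, 0], [0, 28, -306, -80, 0, 0, 0], [0, 28, -306, -80, 0, 0, 0], [0, 28, -306, -80, 0, 0, 0]])

```text
clock: 4.6
position: [0.5232, -0.3948, 0.2466]
ee_rot: [0.026, 1.0, 0.001, -0.0]
ft_force: [0.7, 0.7, 0.9]
grip_width: 1.002
grasp_force: 0.0
```

```bash
python3 - <<'E'
from h import *
from workcell import manip
o=manip.get_obs();print(o['clock'],o['position'],o['ee_rot'])
c=manip.camera('wrist');print(c['mount'],c['K'])
cv2.imwrite('pics/w.png',c['image']);pickle.dump((o,c),open('w.pkl','wb'))
E
```

```text
4.6 [ 0.5232283  -0.39482032  0.24655424] [ 2.62571423e-02  9.99655047e-01  5.74220321e-04 -1.40391482e-04]
[[ 6.48164197e-04 -9.65576967e-01 -2.60116707e-01  6.57678807e-02]
 [ 9.99999660e-01  7.58214809e-04 -3.22742738e-04  5.04460628e-04]
 [ 5.08857293e-04 -2.60116409e-01  9.65577130e-01 -1.43294280e-01]
 [ 0.00000000e+00  0.00000000e+00  0.00000000e+00  1.00000000e+00]] [[281.53534543   0.         324.81016132]
 [  0.         281.53534543 200.29699067]
 [  0.           0.           1.        ]]
```

View pics/w.png

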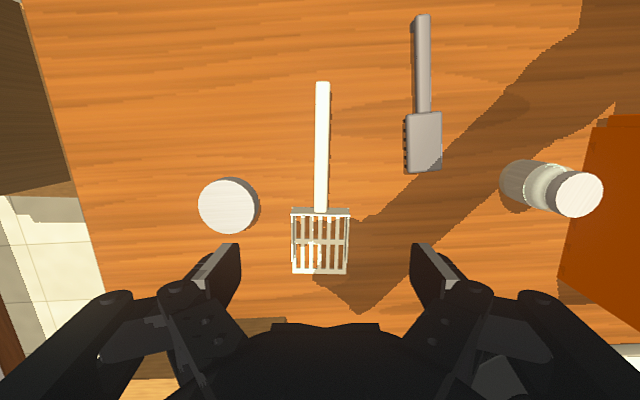

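Wrist view: the scoop handle runs from (322,82) to (320,210) and its head is at (320,242). The brush is well clear at (423,90). Measuring.

```bash
python3 - <<'E'
from h import *
from scipy.spatial.transform import Rotation as Ro
o,c=pickle.load(open('w.pkl','rb'));T=np.eye(4);T[:3,:3]=Ro.from_quat(o['ee_rot']).as_matrix();T[:3,3]=o['position']
M=T@np.array(c['mount']);
def r(uv,z):
    d=M[:3,:3]@np.linalg.inv(c['K'])@np.array([uv[0],uv[1],1.]);return (M[:3,3]+d*(z-M[2,3])/d[2])*1000
ct,m=blob(c['image'],280,360,70,290,90,150)
L=[]
for v in range(95,195,5):
    u=np.nonzero(m[v])[0];L.append([u.min(),u.max()+1,v])
P=np.array([r(((a+b)/2,v),.032)[:2] for a,b,v in L],np.float32);print(L[::6])
l=cv2.fitLine(P,cv2.DIST_L2,0,.01,.01).ravel();print('axis',l,'yaw',l[1]/l[0])
v=np.nonzero(m[:,318:326].any(1))[0];print('rows',v.min(),v.max())
print('handle end',r((322,v.min()),.032),'head end?',r((320,v.max()+1),.0),r((320,v.max()+1),.026))
for p in ((292,210),(350,210),(290,274),(347,274)):print(p,r(p,.03),r(p,0))
for z in(0.026,):
  x,y,w,h=cv2.boundingRect(ct);print(x,y,w,h)
print('tool y',T[:3,1])
E
```

```text
[[np.int64(315), np.int64(330), 95], [np.int64(315), np.int64(329), 125], [np.int64(315), np.int64(328), 155], [np.int64(314), np.int64(328), 185]]
axis [ 9.9707407e-01 -7.6441437e-02  4.7994495e+02 -3.9577646e+02] yaw -0.07666576
rows 81 273
handle end [ 407.83000527 -391.54339953   32.        ] head end? [ 679.58240627 -409.7377696     0.        ] [ 664.77952274 -408.49013862   26.        ]
(292, 210) [ 565.44629396 -440.2932769    30.        ] [ 574.43562134 -444.40007522    0.        ]
(350, 210) [ 569.47913908 -362.90659505   30.        ] [ 5.78804659e+02 -3.60562164e+02  5.55111512e-14]
(290, 274) [ 660.27199401 -450.95568726   30.        ] [ 677.16632997 -455.95134213    0.        ]
(347, 274) [ 664.509588   -369.90097967   30.        ] [ 681.75718492 -368.13962501    0.        ]
290 81 61 193
tool y [0.05249633 0.99862047 0.00114067]
```

step_arm(moves=[[0, -1.6, -2.6, -50, 0, 0, -0.0245], [0, -1.6, -2.6, -100, 0, 0, -0.0245], [0, -1.6, -2.6, -150, 0, 0, -0.0245], [0, -1.6, -2.6, -190, 0, 0, -0.0245], [0, -1.6, -2.6, -215, 0, 0, -0.0245], [0, -1.6, -2.6, -230, 0, 0, -0.0245], [0, -1.6, -2.6, -238, 0, 0, -0.0245], [0, -1.6, -2.6, -238, 0, 0, -0.0245]])

```text
clock: 5.45
position: [0.5222, -0.3985, 0.0088]
ee_rot: [0.039, 0.999, -0.0, 0.001]
ft_force: [-0.0, -0.3, 1.0]
grip_width: 0.998
grasp_force: 0.0
```

step_arm(moves=[[0.5, 0, 0, 0, 0, 0, 0], [0.7, 0, 0, 0, 0, 0, 0], [1, 0, 0, 0, 0, 0, 0], [1, 0, 0, 0, 0, 0, 0], [1, 0, 0, 0, 0, 0, 0], [1, 0, 0, 0, 0, 0, 0], [1, 0, 0, 0, 0, 0, 0]], grip_force=70)

```text
clock: 6.15
position: [0.5215, -0.3989, 0.0084]
ee_rot: [0.039, 0.999, -0.0, 0.0]
ft_force: [-1.1, 0.2, 5.5]
grip_width: 0.199
grasp_force: 69.1
```

Gripped at about 17 mm. Lifting straight up slowly.

step_arm(moves=[[1, 0, 0, 5, 0, 0, 0], [1, 0, 0, 15, 0, 0, 0], [1, 0, 0, 35, 0, 0, 0], [1, 0, 0, 65, 0, 0, 0], [1, 0, 0, 100, 0, 0, 0], [1, 0, 0, 140, 0, 0, 0], [1, 0, 0, 180, 0, 0, 0], [1, 0, 0, 220, 0, 0, 0], [1, 0, 0, 260, 0, 0, 0], [1, 0, 0, 295, 0, 0, 0]])

```text
clock: 7.15
position: [0.5208, -0.3987, 0.3058]
ee_rot: [0.039, 0.999, -0.0, 0.001]
ft_force: [0.3, -0.4, -1.4]
grip_width: 0.193
grasp_force: 68.3
```

step_arm(moves=[[1, 0, 0, 15, 0, 0, 0], [1, 0, 0, 25, 0, 0, 0], [1, 0, 0, 25, 0, 0, 0], [1, 0, 0, 25, 0, 0, 0]])

```text
clock: 7.55
position: [0.5209, -0.3983, 0.3261]
ee_rot: [0.039, 0.999, 0.001, -0.001]
ft_force: [0.2, 0.5, -1.9]
grip_width: 0.198
grasp_force: 68.3
```

```bash
python3 - <<'E'
from h import *
from workcell import manip
o=manip.get_obs();print(o['clock'],o['position'],o['ee_rot'],o['ft_force'],o['torque'],o['grasp_force'])
c=manip.camera('wrist');s=manip.camera('side');pickle.dump((o,c,s),open('w2.pkl','wb'))
f=lambda i:cv2.resize(i,(400,400),interpolation=cv2.INTER_CUBIC)
cv2.imwrite('pics/lift.png',np.hstack([f(c['image'][:,120:520]),f(s['image'][120:320,220:420])]))
E
```

```text
7.55 [ 0.52092192 -0.39826461  0.32614886] [ 3.91851254e-02  9.99231279e-01  6.28229032e-04 -9.91145644e-04] [ 0.21554377  0.45457421 -1.88563265] [ 0.03385712  0.03671563 -0.00498907] 68.30617547035217
```

View pics/lift.png

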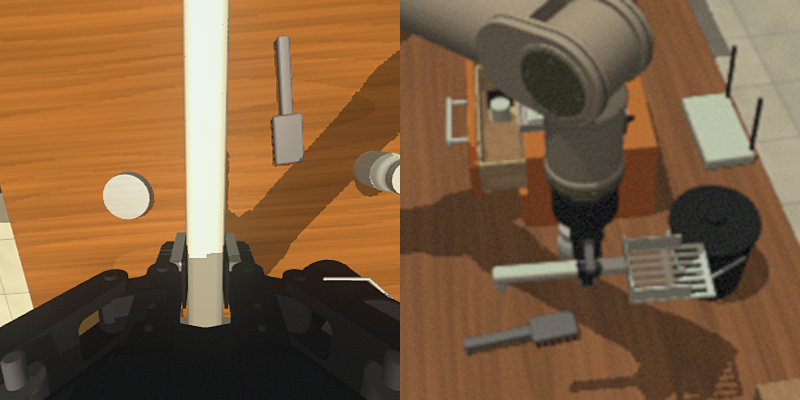

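The scoop is held and looks level. Carrying it at about 0.32 m underside height towards the lamp.

step_arm(moves=[[1, 0, 10, 0, 0, 0, 0], [1, -2, 30, 0, 0, 0, 0], [1, -6, 60, 0, 0, 0, 0.005], [1, -9, 90, 0, 0, 0, 0.01], [1, -12, 120, 0, 0, 0, 0.015], [1, -15, 150, 0, 0, 0, 0.022], [1, -18, 180, 0, 0, 0, 0.022], [1, -21, 210, 0, 0, 0, 0.022], [1, -24, 240, 0, 0, 0, 0.022], [1, -27, 270, 0, 0, 0, 0.022]])

```text
clock: 8.65
position: [0.4935, -0.1267, 0.3274]
ee_rot: [0.028, 1.0, 0.0, -0.0]
ft_force: [-0.1, -0.2, -2.2]
grip_width: 0.195
grasp_force: 68.5
```

step_arm(moves=[[1, -3, 30, 0, 0, 0, 0], [1, -6, 60, 0, 0, 0, 0], [1, -9, 90, 0, 0, 0, 0], [1, -12, 120, 0, 0, 0, 0], [1, -15, 150, 0, 0, 0, 0], [1, -18, 180, 0, 0, 0, 0], [1, -20, 205, 0, 0, 0, 0], [1, -21.7, 220, -10, 0, 0, 0], [1, -21.7, 224.3, -20, 0, 0, 0], [1, -21.7, 224.3, -20, 0, 0, 0]])

```text
clock: 9.65
position: [0.4716, 0.0953, 0.3056]
ee_rot: [0.028, 1.0, -0.001, -0.001]
ft_force: [-0.3, 0.7, -1.8]
grip_width: 0.192
grasp_force: 68.4
```

```bash
python3 - <<'E'
from h import *
from workcell import manip
for i in range(2):
  o=manip.get_obs();print(o['clock'],o['position'],o['ee_rot'],o['grasp_force'])
  t=manip.camera('top')
s=manip.camera('side');w=manip.camera('wrist');pickle.dump((o,t,s,w),open('w3.pkl','wb'))
f=lambda i:cv2.resize(i,(400,400),interpolation=cv2.INTER_CUBIC)
cv2.imwrite('pics/stage.png',np.hstack([f(t['image'][150:250,220:320]),f(s['image'][80:180,250:350])]))
E
```

```text
9.65 [0.47162383 0.09525445 0.30561842] [ 2.79914858e-02  9.99606842e-01 -7.48223745e-04 -1.44188696e-03] 68.42074513435364
9.7 [0.47207113 0.09453631 0.30664533] [ 2.86101510e-02  9.99590062e-01 -5.82837221e-04 -9.09524808e-04] 68.4207022190094
```

View pics/stage.png

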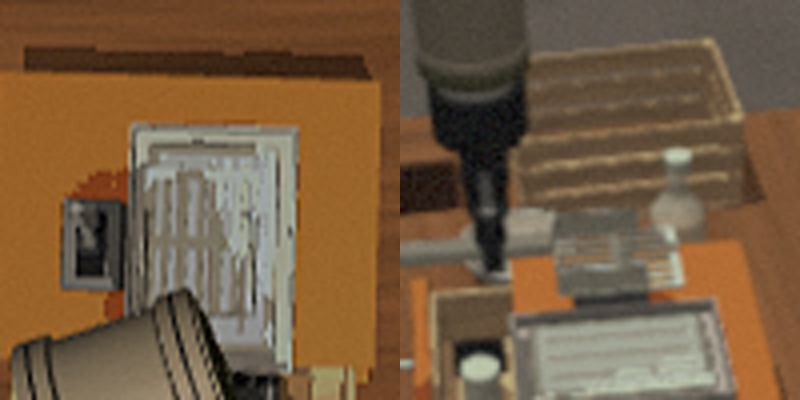

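Over the tray: the head is near (218,235) in the top crop and (615,250) in the side crop. I'll check its pose numerically by projecting the expected corners, and get the handle tilt from the wrist view.

```bash
python3 - <<'E'
from h import *
from scipy.spatial.transform import Rotation as Ro
o,t,s,w=pickle.load(open('w3.pkl','rb'))
# handle edges in wrist view -> tool frame, width 18mm
M=np.array(w['mount']);Ki=np.linalg.inv(w['K']);h=cv2.cvtColor(w['image'],cv2.COLOR_BGR2HSV)
Q=[]
for v in range(4,230,6):
    m=(h[v,:,1]<70)&(h[v,:,2]>150);u=np.nonzero(m[270:380])[0]+270
    if len(u)<15: continue
    a=Ki@[u.min(),v+.5,1];b=Ki@[u.max()+1,v+.5,1]
    k=.018/(b-a)[0];p=M[:3,:3]@(k*(a+b)/2)+M[:3,3];Q.append(np.r_[v,u.min(),u.max()+1,p*1000])
Q=np.array(Q);print(np.round(Q[::5],1))
print('pitch dz/dx',np.polyfit(Q[:,3],Q[:,5],1),'yaw dy/dx',np.polyfit(Q[:,3],Q[:,4],1))
yaw=-.0545;ex=np.array([np.cos(yaw),np.sin(yaw),0]);ey=np.array([-ex[1],ex[0],0]);O=np.array([.4723,.0953,.300])
out=[]
for c,(x0,y0) in((t,(220,150)),(s,(250,80))):
    im=cv2.resize(c['image'][y0:y0+100,x0:x0+100],(400,400),interpolation=cv2.INTER_CUBIC)
    pj=lambda p:np.round((cv2.projectPoints(np.array([p]),c['rvec'],c['tvec'],np.array(c['K']),None)[0].ravel()-[x0-.5,y0-.5])*4).astype(int)
    for col,z in(((0,0,255),0),((255,0,0),.026)):
        q=[pj(O+ex*x+ey*y+[0,0,z]) for x,y in((.05,-.04),(.155,-.04),(.155,.04),(.05,.04))]
        cv2.polylines(im,[np.array(q)],True,col,1)
    for y in(-.009,.009):cv2.line(im,pj(O+ex*-.115+ey*y+[0,0,.032]),pj(O+ex*.05+ey*y+[0,0,.032]),(0,255,0),1)
    out.append(im)
cv2.imwrite('pics/ov.png',np.hstack(out))
E
```

```text
[[  4.  304.  349.  112.1   1.1 -14.2]
 [ 34.  304.  348.  101.3   0.9 -14.4]
 [ 64.  305.  347.   90.6   0.9 -11.7]
 [ 94.  293.  346.   75.6  -1.4 -41.6]
 [124.  306.  346.   65.8   1.  -12.1]
 [154.  306.  380.   58.7   4.9 -74.3]
 [184.  306.  344.   38.3   0.5 -12.6]
 [214.  270.  380.   51.5   0.5 -99.4]]
pitch dz/dx [  0.54440783 -77.7737352 ] yaw dy/dx [-0.01546063  2.37258069]
```

View pics/ov.png

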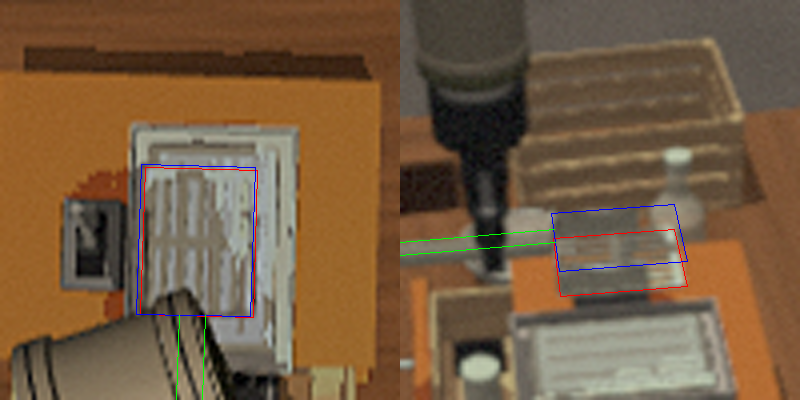

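```bash
python3 - <<'E'
from h import *
o,t,s,w=pickle.load(open('w3.pkl','rb'))
M=np.array(w['mount']);Ki=np.linalg.inv(w['K']);g=cv2.GaussianBlur(cv2.cvtColor(w['image'],cv2.COLOR_BGR2HSV)[...,1].astype(float),(1,7),0)
v=np.arange(4,230);E=[]
for r in v:
    k=g[r];d=np.diff(k)
    def e(c):
        j=np.arange(c-6,c+6);q=np.abs(d[j]);return (q*(j+1)).sum()/q.sum() if q.max()>20 else np.nan
    E.append([e(305),e(347)])
E=np.array(E)
f=[]
for i in(0,1):
    x,y=v.copy(),E[:,i].copy();ok=~np.isnan(y)
    for _ in range(5):
        p=np.polyfit(x[ok],y[ok],1);ok=~np.isnan(y)&(abs(y-np.polyval(p,x))<1.2)
    print(p,ok.sum(),x[ok].min(),x[ok].max());f.append(p)
for W in(.018,.0165):
  P=[]
  for r in(10,100,200):
    a,b=[Ki@[np.polyval(p,r),r+.5,1] for p in f];P.append((M[:3,:3]@(W/(b-a)[0]*(a+b)/2)+M[:3,3])*1000)
  P=np.array(P);print(W,P.round(1).tolist(),'pitch',(P[2]-P[0])[2]/(P[2]-P[0])[0],'yaw',(P[2]-P[0])[1]/(P[2]-P[0])[0])
E
```

```text
[1.55005569e-02 3.02448337e+02] 160 4 201
[-1.63993175e-02  3.48951909e+02] 186 4 201
0.018 [[108.7, 0.8, -18.1], [75.4, 0.8, -19.5], [32.8, 0.8, -21.4]] pitch 0.04300506961356666 yaw -0.0008519365525961159
0.0165 [[105.1, 0.7, -28.5], [74.6, 0.8, -29.8], [35.6, 0.8, -31.5]] pitch 0.04300506961356688 yaw -0.0008519365525961148
```

```bash
python3 - <<'E'
from h import *
def go(s,O,yaw,cols,half=9):
    g=cv2.cvtColor(s['image'],cv2.COLOR_BGR2HSV).astype(float)
    ex=np.array([np.cos(yaw),np.sin(yaw),0])
    pj=lambda x,y,z:cv2.projectPoints(np.array([O+ex*x+np.array([-ex[1],ex[0],0])*y+[0,0,z]]),s['rvec'],s['tvec'],np.array(s['K']),None)[0].ravel()
    # prediction: visible band from top far edge (y=+9,z=32) to near bottom edge (y=-9,z=16)
    pr=[]
    for y,z in((.009,.032),(-.009,.016)):
        a,b=pj(-.115,y,z),pj(.05,y,z);pr.append((a,b))
    R=[]
    for u in cols:
        vv=[a[1]+(b-a)[1]*(u-a[0])/(b-a)[0] for a,b in pr]
        c=int(round(np.mean(vv)));j=np.arange(c-half,c+half);d=np.diff(g[j,u,1])
        up=j[:half][np.argmin(d[:half])]+.5;k=half-1
        lo=j[k+np.argmax(d[k:])]+.5
        # subpixel via saturation coverage
        S=g[j,u,1];bg=np.median(np.r_[S[:3],S[-3:]]);fg=S[half-1:half+1].min();cov=np.clip((bg-S)/(bg-fg),0,1)
        R.append([u,np.mean(vv),(cov*j).sum()/cov.sum(),cov.sum(),vv[1]-vv[0]])
    R=np.array(R);print(R[::5].round(1));ok=abs(R[:,3]-np.median(R[:,3]))<1.5;R=R[ok]
    p=np.polyfit(R[:,0],R[:,2]-R[:,1],1)
    px=np.linalg.norm(pj(.05,0,.024)-pj(-.115,0,.024))/.165;pz=(pj(0,0,.024)-pj(0,0,.124))[1]*10
    print('residual slope',p[0],'-> head-up pitch',-p[0]*px/pz,'n',len(R),'offset px',(R[:,2]-R[:,1]).mean(), pz)
_,_,s2=pickle.load(open('w2.pkl','rb'))
go(s2,np.array([.521,-.399,.320]),-.077,list(range(272,307))+list(range(322,330)))
o,t,s3,w=pickle.load(open('w3.pkl','rb'))
go(s3,np.array([.4723,.0953,.300]),-.0545,list(range(240,266)))
d=pickle.load(open('cams.pkl','rb'))['side']
go(d,np.array([.521,-.399,0]),-.077,list(range(282,328)))
E
```

```text
[[272.  257.1 257.7  10.7  10. ]
 [277.  256.7 256.2   9.5  10. ]
 [282.  256.3 255.7   8.9  10. ]
 [287.  255.8 255.5   9.3   9.9]
 [292.  255.4 254.8   9.6   9.9]
 [297.  255.  254.5   9.    9.9]
 [302.  254.6 252.   11.1   9.9]
 [322.  252.8 252.8   8.5   9.9]
 [327.  252.4 252.4   8.4   9.9]]
residual slope 0.010372739327825314 -> head-up pitch -0.01587238440394676 n 35 offset px -0.45559495821638213 267.36532690990487
[[240.  144.2 145.4   9.6   7.3]
 [245.  143.8 143.5   6.1   7.3]
 [250.  143.4 143.1   6.1   7.3]
 [255.  143.  142.3   7.    7.3]
 [260.  142.6 142.3   5.9   7.3]
 [265.  142.2 141.4   7.4   7.2]]
residual slope -0.0025116643402820324 -> head-up pitch 0.002973308404395862 n 22 offset px -0.40369797515727285 257.19902248045673
[[282.  321.2 321.1   7.5   8.1]
 [287.  320.8 320.5   7.3   8.1]
 [292.  320.3 319.9   7.6   8.1]
 [297.  319.8 319.6   7.4   8.1]
 [302.  319.3 319.    7.2   8.1]
 [307.  318.8 318.6   7.3   8.1]
 [312.  318.3 318.    7.4   8.1]
 [317.  317.9 317.7   7.4   8.1]
 [322.  317.4 317.    7.2   8.1]
 [327.  316.9 316.7   7.4   8.1]]
residual slope -0.0007730386356090259 -> head-up pitch 0.0014769831691386073 n 46 offset px -0.2686328605539989 173.97185976828837
```

The scoop is level and where predicted. Lowering 75 mm to hover 30 mm above the lamp.

step_arm(moves=[[1, 0, 0, -10, 0, 0, 0], [1, 0, 0, -25, 0, 0, 0], [1, 0, 0, -40, 0, 0, 0], [1, 0, 0, -53, 0, 0, 0], [1, 0, 0, -63, 0, 0, 0], [1, 0, 0, -70, 0, 0, 0], [1, 0, 0, -74, 0, 0, 0], [1, 0, 0, -75, 0, 0, 0], [1, 0, 0, -75, 0, 0, 0], [1, 0, 0, -75, 0, 0, 0]])

```text
clock: 10.85
position: [0.4727, 0.0958, 0.2333]
ee_rot: [0.028, 1.0, 0.0, 0.0]
ft_force: [-0.5, 0.9, -1.1]
grip_width: 0.194
grasp_force: 68.4
```

step_arm(moves=[[1, 0, 0, 0, 0, 0, 0], [1, 0, 0, 0, 0, 0, 0], [1, 0, 0, 0, 0, 0, 0]])

```text
clock: 11.15
position: [0.4726, 0.0958, 0.233]
ee_rot: [0.028, 1.0, 0.0, 0.0]
ft_force: [0.3, 0.9, -2.3]
grip_width: 0.194
grasp_force: 68.4
```

```bash
python3 - <<'E'
from h import *
from workcell import manip
P=[]
for i in range(6):
  o=manip.get_obs();P.append(np.r_[o['position'],o['ee_rot']]);s=manip.camera('side')
t=manip.camera('top');print(o['clock'],np.mean(P,0).round(4),o['ft_force'],o['grasp_force'])
yaw=-.0545;ex=np.array([np.cos(yaw),np.sin(yaw),0]);ey=np.array([-ex[1],ex[0],0]);O=np.array([.4723,.0953,.225])
out=[]
for c,(x0,y0) in((t,(220,150)),(s,(250,100))):
    im=cv2.resize(c['image'][y0:y0+100,x0:x0+100],(400,400),interpolation=cv2.INTER_CUBIC)
    pj=lambda p:np.round((cv2.projectPoints(np.array([p]),c['rvec'],c['tvec'],np.array(c['K']),None)[0].ravel()-[x0-.5,y0-.5])*4).astype(int)
    q=[pj(O+ex*x+ey*y) for x,y in((.05,-.04),(.155,-.04),(.155,.04),(.05,.04))]
    cv2.polylines(im,[np.array(q)],True,(0,0,255),1);out.append(im)
cv2.imwrite('pics/fin.png',np.hstack(out))
E
```

```text
11.4 [4.725e-01 9.570e-02 2.329e-01 2.810e-02 9.996e-01 1.000e-04 0.000e+00] [-0.60088911 -0.1338046  -1.00651224] 68.42129945755005
```

View pics/fin.png

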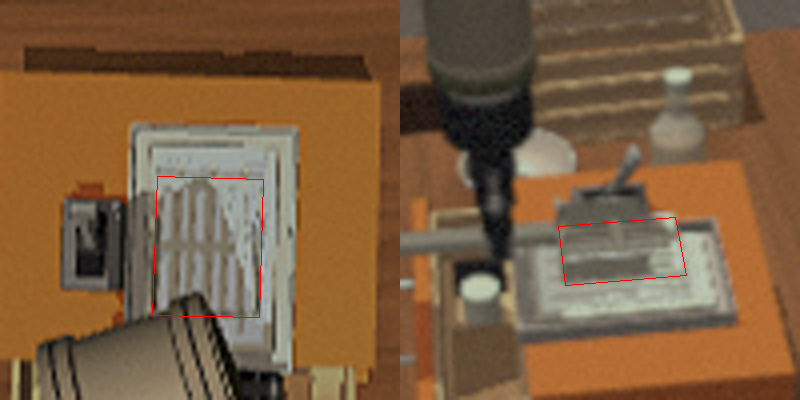

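The head is centred over the lamp and inside its predicted outline, and the toggle is still on. Handing in.

```bash
python3 -c "
from workcell import manip
print(manip.hand_in())"
```

```text
the job is handed in; nothing more can be done
None
```

The job is handed in, with no verdict returned: the lamp toggle is flipped fully on, and the arm is holding the scoop still, its head level to within about 0.02 rad, centred over the lamp, lined up with the tray and about 3 cm above the lamp.

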